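# Vacuum leak test of a carburettor float

### The arm

A 6-joint arm with a two-finger parallel gripper is mounted at the origin on the work surface. World frame = base frame: x ahead of the robot, y to its left, z up, the work surface at z = 0. Lengths are in m, angles in rad, forces in N, time in s.
With the tool pointing down it reaches from about 0.35 to 0.975 m from the base axis. Payload 4.9 kg.
Tool frame: the origin (TCP) lies on the front face of the gripper's body, between the roots of the fingers; the fingertips stand ctrl.finger_overhang ahead of it and the grasp point (between the pads) lies 54 mm ahead of it (ctrl.finger_overhang is the distance from the TCP to the fingertips, in m); z points along the fingers, y is the line along which they close (so a half turn about z gives the same grasp; the last joint's range is limited). The gripper opens to 85 mm and grips with 20 to 120 N. Pads are 22 mm wide; open, the fingers measure 114 mm over their backs; the gripper's body (76 mm by 85 mm) begins 54 mm behind the grasp point. The pads swing forward as they close: fully open they stand 13 mm farther back than shut.
Start: joints at [1.076, 0.053, 1.613, -0, 1.476, -0.119], TCP at [0.229, 0.581, 0.304] pointing down, gripper open.
Joint ranges: [-3.01, 3.01], [-1.01, 2.22], [0.06, 2.58], [-1.02, 4.17], [0.09, 2.62], [-3.14, 3.14]. Speed limits (rad/s): [2.57, 2.57, 3.14, 3.14, 3.14, 3.14].

### API

Orientations are given as a rotation vector (axis times angle).
In Python, from station import ctrl, vision gives the robot as it stands. The module is installed in compiled form; this text tells all that it offers.
- The arm moves only by the tool drive_tool, never from a script. Its argument "rows" is a list of rows, each a list of 2 entries, a list of its own where there are three numbers: the shift along the tool's x, y, z in m, then the turn about the tool's z in rad. A call has 1 to 10 rows; each row shifts and turns the commanded pose from where the row before left it, along the tool's axes as they then stand; what a row does not reach is not made up. A row lasts 1/10 s, in which the tool goes at most 50 mm and 8.59 degrees, less where a joint would pass 70% of its speed; a pose out of reach is approached as far as the arm can. A call with a gripper value outside its range is refused whole. "jaw" is the closure, from 0 (fully open) to 1 (shut), set as the call begins (left out, the last holds). The fingers move at their own pace and stop on an object; "grip_force" is the grip in N (left out, the last holds). Time passes only in rows, so rows that do not move let the fingers close. It gives the time, the measured TCP pose, the force, the opening and the grip force at its end, in the units of the state.
- ctrl.get_obs(): the state, without advancing time (a new reading comes with each control period).
- vision.get_image(name): name is "scene" or "top" or "wrist"; returns a dict with "image" (384x512x3 uint8, blue, green, red), "vertical_fov" (degrees; the focal length in pixels is half the picture's height over the tangent of half this angle, whatever the lens; pixels are square), "cx", "cy" (the principal point, pixels), "dist_coeffs" ([k1, k2, p1, p2, k3] as OpenCV has them; the pictures are not rectified), "R" (3x3) and "t" (3): a world point X has camera coordinates R X + t. Camera axes: x right, y down, z forward; pixel columns grow to the right and rows downward; lengths in m; the calibration is good to about 2 mm. A picture is of the moment at which its call begins. There is no depth.
- ctrl.finish_job(): hands the job in; it is judged then, once.
The state is a dict: "t": time; "q": joint angles; "dq": joint speeds; "effort": joint torques, N m; "tool_pos": TCP position; "tool_rot": TCP orientation; "contact_force": force on the tool from outside, world axes, zero at the start; "wrist_torque": the same for the moment, N m; "opening": finger opening in m; "grip_force": force on a finger pad.
Only numpy, scipy, OpenCV 4.12 (cv2) and the standard library are available. Lean on these libraries where they do the work, as an engineer would, in place of code of your own. Each camera call takes 0.05 s, during which the arm holds its last target. There are 200 camera calls.

### The job

Leak-test the carburettor float that lies in the test pot: pick up the clear cover by its orange knob, lower it onto the pot (do not drop it) so that it sits fully home and level, and let go of it. Then pull the vacuum pump's sprung T-handle straight out until the whole red ring on its rod has come out of the brass nose and no more than 1 cm beyond that, and keep it there: your program finishes while the gripper is still holding the handle out, with the cover still seated. Leave the other things on the bench where they are.

Things in the scene. Friction and masses are not known exactly. Their poses are not given: they have to be found in the camera images.
- tester: vacuum leak tester fixed to the bench: blue plate 220 (x) x 300 (y) x 8 mm; pump at +y (cylinder 48 mm across, axis along x, 62 mm above the bench, y = 90 mm, x = -60 to 104 mm), pot at -y, 66 mm dial gauge facing up between them (x = 85, y = -20, top 89 mm up). Origin: plate centre, on the bench. The handle pulls out towards -x; z up. Yaw within 20 degrees of the world's
- pot_rim (a point): centre of the pot's mouth, at the top of its black rubber gasket, 63 mm above the bench, at tester x = -50, y = -90 mm. Round metal pot: mouth 78 mm inside, 92 mm outside, about 45 mm deep, open at the start; a brass twin float lies inside, well below the rim. Axes as the tester's
- cover: loose cover, 0.11 to 0.22 kg: clear disc 100 mm across, 10 mm thick; under it a white tapered spigot 8 mm deep (60 mm across below, 69 at the disc) that drops into the pot's mouth; on top an orange round knob 28 mm across, 28 tall. Origin: centre of the spigot's underside, on which it lies on the bench, left or right of the tester; z up. Seated, the origin is 8 mm below pot_rim
- cover_knob (a point): point on the axis of the cover's knob, 38 mm above the cover's origin and 20 mm above the top of the disc: a good height to grip it (the knob reaches 8 mm higher)
- pump_handle (a joint): how far the T-handle and rod are out of the pump, m: 0 = fully in (the start), 0.105 = end stop. A damped spring pulls it back in whenever let go: about 6 N at 0, 14 N at 0.07, plus about 1 N friction. A red ring 10 mm long on the rod, hidden at first, begins to show at the nose at 0.060 and is wholly out at 0.070
- handle_bar (a point): centre of the T-handle's black cross bar: 14 mm thick, 90 mm long along the tester's y, 62 mm above the bench. The 10 mm rod joins it from +x; a 19 mm boss covers its middle, so each half is bare for 35 mm. Fully in, the bar's axis is 50 mm in front of the nose; nothing is in front of it, below or above. Moves with the handle
- pump_nose (a point): centre of the outer face of the brass gland nut (28 mm across) at the pump's front, where the rod comes out; the 48 mm end cap begins 10 mm behind it. Fixed to the tester
- jet_tray: small open steel tray 110 x 100 x 22 mm with brass jets, loose; it lies on the other side from the cover; leave it alone. Origin: centre of underside
- carburettor: aluminium carburettor, about 80 x 70 x 130 mm tall, standing loose at the left; leave it alone. Origin: centre of underside
- spray_can: blue spray can with red cap, 65 mm across, 205 mm tall, loose at the right; leave it alone. Origin: centre of underside
- grease_jar: black jar 80 mm across, 85 mm tall, loose at the right of the tester; leave it alone. Origin: centre of underside
- screwdriver: red screwdriver lying loose near the robot at the left; leave it alone. Origin: its underside; x along it
- spanner: steel spanner lying loose near the robot at the right; leave it alone. Origin: its underside; x along it

How it is judged:
By the outcome, as a careful person would: the job done as asked, in the order asked, and still so for the second after the job is handed in, while the arm keeps its last pose, push and grip.
It also fails if it takes over 50 s, if anything falls off the work surface, if the arm or the gripper's body presses on something with over 40 N, if the wrist force passes 120 N, or if a joint passes its speed limit or range.

## Working session

There is one attempt and no reset: what is moved stays moved. The work goes in short steps, Python scripts to look and compute and a tool call to move; the robot and the scene stay as the last step left them, time stands still between calls to the robot, and variables do not carry over. Pictures are saved under pics/ and viewed, at most 10 in all, crops included, and the job is handed in when it is done.

Besides the shell and the picture viewer there is one more tool, called after "Request:" as name([rows], argument=value, ...), one row to a line, values as JSON. drive_tool: Moves the arm, as the interface text tells. Its arguments: {"type":"object","properties":{"rows":{"type":"array","items":{"type":"array"}},"jaw":{"type":"number"},"grip_force":{"type":"number"}},"required":["rows"]}

```bash
mkdir -p pics; cat > h.py <<'E'
import numpy as np, cv2
from station import ctrl, vision
def grab(n,save=None):
    d=vision.get_image(n)
    if save: cv2.imwrite('pics/'+save+'.png',d['image'])
    f=192/np.tan(np.radians(d['vertical_fov'])/2)
    d['K']=np.array([[f,0,d['cx']],[0,f,d['cy']],[0,0,1]]); d['R']=np.array(d['R']); d['t']=np.array(d['t']); d['dc']=np.array(d['dist_coeffs'],float)
    return d
def ray(d,uv):
    p=cv2.undistortPoints(np.array([[uv]],float),d['K'],d['dc'])[0,0]
    return -d['R'].T@d['t'], d['R'].T@np.array([p[0],p[1],1])
def plane(d,uv,z):
    o,v=ray(d,uv); return o+v*(z-o[2])/v[2]
def proj(d,X):
    return cv2.projectPoints(np.array(X,float).reshape(-1,3),cv2.Rodrigues(d['R'])[0],d['t'],d['K'],d['dc'])[0][:,0]
E
python3 - <<'E'
from h import *
a=grab('scene','s1');b=grab('top','t1')
for d in(a,b): print(-d['R'].T@d['t'], d['R'][2],d['dc'])
print(ctrl.finger_overhang, ctrl.get_obs())
E
```

```text
[1.15349762 0.38492721 0.84422522] [-0.57801026 -0.36866151 -0.72800606] [-0.01816292  0.          0.          0.          0.        ]
[ 0.24710589 -0.02883239  1.66941386] [ 0.19373447  0.01580953 -0.98092661] [-0.15578307  0.          0.          0.          0.        ]
0.0726 {'t': 0.1, 'q': array([ 1.07602443e+00,  5.33126067e-02,  1.61415102e+00,  2.98833428e-05,
        1.47598828e+00, -1.18985192e-01]), 'dq': array([-8.10647511e-04,  3.28860242e-04, -3.29069351e-03,  7.61246668e-05,
        6.64618229e-04,  8.51433983e-04]), 'effort': array([-1.68550775e-05, -3.94905674e+01, -3.71362066e+01, -1.49927091e-04,
        3.99036478e-03, -8.87068392e-07]), 'tool_pos': array([0.22916068, 0.58101778, 0.30277572]), 'tool_rot': array([-5.86711255e-01, -3.08571869e+00,  2.76942211e-03]), 'contact_force': array([-0.71441038, -0.87406761,  0.0406817 ]), 'wrist_torque': array([ 0.00906757, -0.02981339,  0.0678063 ]), 'grip_force': 0.0, 'opening': 0.08565182483657924}
```

View pics/t1.png

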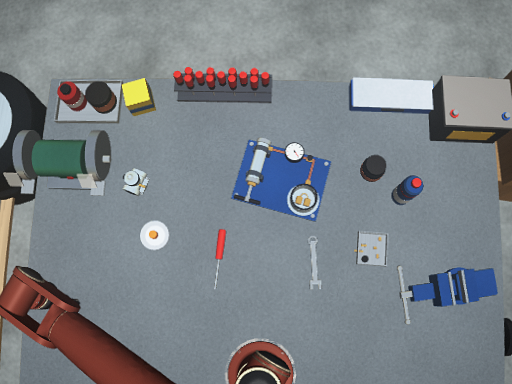

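View pics/s1.png

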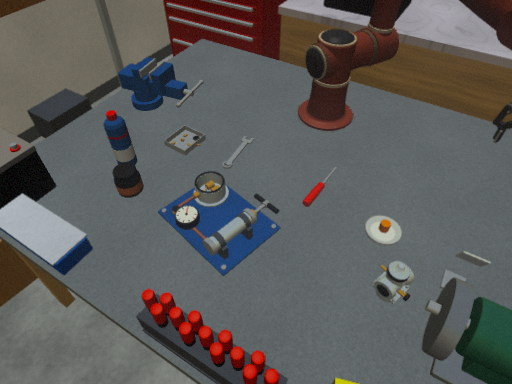

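Top view: cover knob at about (154,235), blue plate centred near (281,179), pot at (303,198) and handle bar at (246,200). In the scene view the knob is at (385,226), the pot at (210,188) and the bar at (266,203).

```bash
cat > m1.py <<'E'
from h import *
a=grab('scene');b=grab('top')
def orange(d,c,r):
    h=cv2.cvtColor(d['image'],cv2.COLOR_BGR2HSV); m=cv2.inRange(h,(5,150,100),(22,255,255))
    k=np.zeros_like(m); cv2.circle(k,c,r,255,-1); M=cv2.moments(m&k,True); return (M['m10']/M['m00'],M['m01']/M['m00']),M['m00']
ua,na=orange(a,(385,226),18);ub,nb=orange(b,(154,235),14)
oa,va=ray(a,ua);ob,vb=ray(b,ub)
s=np.linalg.lstsq(np.c_[va,-vb],ob-oa,rcond=None)[0]
print('knob',ua,na,ub,nb,oa+va*s[0],ob+vb*s[1], 'plane .034',plane(a,ua,.034),plane(b,ub,.038))
for d,c in((a,(218,222)),(b,(281,179))):
    h=cv2.cvtColor(d['image'],cv2.COLOR_BGR2HSV); m=cv2.inRange(h,(105,130,50),(125,255,255))
    k=np.zeros_like(m); cv2.circle(k,c,80,255,-1); m&=k
    cs=cv2.findContours(m,cv2.RETR_EXTERNAL,cv2.CHAIN_APPROX_NONE)[0]
    cs=[x for x in cs if cv2.contourArea(x)>150]; P=np.vstack(cs)[:,0]
    W=np.array([plane(d,p.astype(float),.008)[:2] for p in P])
    r=cv2.minAreaRect((W*1000).astype(np.float32)); print(r,cv2.boxPoints(r).tolist())
E
python3 m1.py
```

```text
knob (384.94505494505495, 225.25274725274724) 91.0 (152.63829787234042, 234.19148936170214) 47.0 [0.44768981 0.37372449 0.03458526] [0.4473137  0.37515722 0.03489331] plane .034 [0.4471796  0.37371639 0.034     ] [0.44693317 0.37438937 0.038     ]
((656.2642822265625, -52.45515441894531), (299.3961181640625, 218.51637268066406), 76.05426788330078) [[514.14892578125, -171.4092559814453], [726.224365234375, -224.0723114013672], [798.379638671875, 66.49894714355469], [586.30419921875, 119.16200256347656]]
((654.2149658203125, -51.63032531738281), (296.9678649902344, 218.61087036132812), 76.03997039794922) [[512.3169555664062, -169.35928344726562], [724.4710083007812, -222.09805297851562], [796.1129760742188, 66.0986328125], [583.9589233398438, 118.83740234375]]
```

Request:
drive_tool([
  [[0,0,0],0.144],
  [[0,0,0],0.144],
  [[0,0,0],0.144],
  [[0,0,0],0.144],
  [[0,0,0],0.144],
  [[0,0,0],0.144],
  [[0,0,0],0.144],
  [[0,0,0],0.144],
  [[0,0,0],0.144],
  [[0,0,0],0.144],
], jaw=0, grip_force=40)

```text
t: 1.2
tool_pos: [0.2293, 0.5812, 0.3036]
tool_rot: [2.482, 1.926, -0.001]
contact_force: [0.5, -0.1, 0.5]
opening: 0.0856
grip_force: 0.0
```

```bash
cat > go.py <<'E'
from h import *
import sys
from scipy.spatial.transform import Rotation as Ro
o=ctrl.get_obs(); R=Ro.from_rotvec(o['tool_rot']).as_matrix()
if len(sys.argv)>3:
    print('shift tool',np.round(R.T@(np.array(sys.argv[1:4],float)-o['tool_pos']),4))
print(o['t'],o['tool_pos'],'yang',np.degrees(np.arctan2(R[1,1],R[0,1])),'z',R[:,2],'q',o['q'].round(2),'F',o['contact_force'].round(2),o['opening'],o['grip_force'])
E
python3 go.py 0.447 0.374 0.25
```

```text
shift tool [-0.1467  0.2623  0.0536]
1.2 [0.22933679 0.58124798 0.30357207] yang -14.378992093956558 z [-2.85450083e-04 -4.85260332e-04 -9.99999842e-01] q [1.08 0.05 1.61 0.   1.48 1.33] F [ 0.49 -0.07  0.5 ] 0.08555424702022102 0.0
```

Request:
drive_tool([
  [[-0.015,0.026,0.005],0],
  [[-0.015,0.026,0.005],0],
  [[-0.015,0.026,0.005],0],
  [[-0.015,0.026,0.005],0],
  [[-0.015,0.026,0.005],0],
  [[-0.015,0.026,0.005],0],
  [[-0.015,0.026,0.005],0],
  [[-0.014,0.026,0.005],0],
  [[-0.014,0.026,0.005],0],
  [[-0.014,0.026,0.005],0],
])

```text
t: 2.2
tool_pos: [0.4467, 0.3747, 0.2535]
tool_rot: [-2.476, -1.933, 0.0]
contact_force: [0.5, 0.6, -0.8]
opening: 0.0855
grip_force: 0.0
```

```bash
python3 - <<'E'
from h import *
d=grab('wrist','w1'); print(-d['R'].T@d['t'], d['R'][2], proj(d,[[.447,.374,.038]]))
E
python3 go.py .447 .374 .094
```

```text
[0.46295697 0.44192462 0.32319552] [-0.06549765 -0.26724551 -0.96139997] [[257.378315   184.89695511]]
shift tool [ 0.0019 -0.0027  0.1585]
2.25 [0.44905215 0.37202118 0.25249198] yang -14.213269562936922 z [ 9.20508906e-04 -3.19883476e-03 -9.99994460e-01] q [ 0.57 -0.01  1.76 -0.    1.39  0.81] F [ 1.73 -3.19 -1.13] 0.08551635600507122 0.0
```

View pics/w1.png

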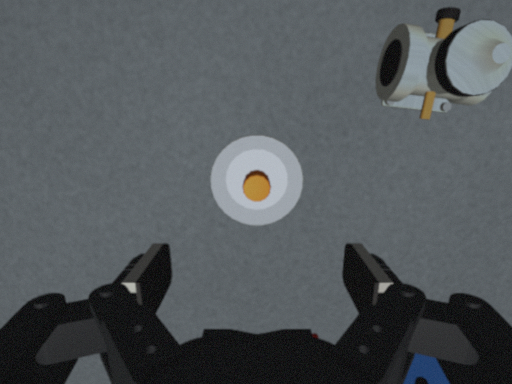

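The knob is at (257,187), where it was predicted (257,185). I refine it once, with the arm at rest.

```bash
cat > k.py <<'E'
from h import *
d=grab('wrist')
h=cv2.cvtColor(d['image'],cv2.COLOR_BGR2HSV); m=cv2.inRange(h,(5,150,100),(22,255,255)); m[:,340:]=0
c=max(cv2.findContours(m,0,1)[0],key=cv2.contourArea); (u,v),r=cv2.minEnclosingCircle(c)
M=cv2.moments(c); c0=(M['m10']/M['m00'],M['m01']/M['m00'])
print(c0,(u,v),r,plane(d,c0,.042),plane(d,c0,.038))
w=cv2.inRange(h,(0,0,110),(179,60,255)); w[:,340:]=0; w[260:]=0
c=max(cv2.findContours(w,0,1)[0],key=cv2.contourArea); e=cv2.fitEllipse(c); print('disc',e,plane(d,e[0],.016))
E
python3 k.py; python3 go.py .447 .374 .094
```

```text
(252.89357429718876, 184.52208835341366) (252.99322509765625, 184.3726348876953) 13.247923851013184 [0.44572438 0.3732981  0.042     ] [0.44544185 0.37235392 0.038     ]
disc ((252.27366638183594, 177.73764038085938), (91.74373626708984, 95.87850189208984), 85.68932342529297) [0.44511535 0.37459107 0.016     ]
shift tool [ 0.0007 -0.0007  0.1588]
2.3 [0.44760688 0.37339269 0.25276264] yang -14.259473447166796 z [-8.72216144e-04 -1.74353315e-03 -9.99998100e-01] q [ 0.57 -0.01  1.76 -0.    1.39  0.82] F [ 0.33  0.48 -0.26] 0.08533186646085308 0.0
```

Request:
drive_tool([
  [[0,-0.001,0.02],0],
  [[0,-0.001,0.02],0],
  [[0,0,0.02],0],
  [[0,0,0.02],0],
  [[0,0,0.02],0],
  [[0,0,0.02],0],
  [[0,0,0.02],0.004],
  [[0,0,0.01],0],
  [[0,0,0.008],0],
  [[0,0,0],0],
])

```text
t: 3.3
tool_pos: [0.4434, 0.3761, 0.0951]
tool_rot: [-2.48, -1.929, 0.003]
contact_force: [0.2, -0.2, -0.6]
opening: 0.0855
grip_force: 0.0
```

Request:
drive_tool([
  [[0,0,0],0],
  [[0,0,0],0],
  [[0,0,0],0],
  [[0,0,0],0],
  [[0,0,0],0],
  [[0,0,0],0],
  [[0,0,0],0],
  [[0,0,0],0],
], jaw=1, grip_force=50)

```text
t: 4.1
tool_pos: [0.4447, 0.3765, 0.0969]
tool_rot: [2.48, 1.928, 0.003]
contact_force: [0.5, -0.6, 5.4]
opening: 0.0263
grip_force: 49.7
```

```bash
python3 go.py
```

```text
4.1 [0.44467822 0.37654255 0.09694194] yang -14.267149118196263 z [ 1.60599410e-03  8.99897899e-04 -9.99998305e-01] q [ 0.57  0.17  1.86 -0.    1.11  0.82] F [ 0.49 -0.63  5.44] 0.026289584091857564 49.69737768173218
```

Request:
drive_tool([
  [[0,0,-0.01],0],
  [[0,0,-0.02],0],
  [[0,0,-0.025],0],
  [[0,0,-0.025],0],
  [[0,0,-0.025],0],
  [[0,0,-0.025],0],
  [[0,0,-0.02],0],
  [[0,0,-0.01],0],
  [[0,0,0],0],
  [[0,0,0],0],
])

```text
t: 5.1
tool_pos: [0.4435, 0.3759, 0.2546]
tool_rot: [-2.48, -1.928, 0.003]
contact_force: [-0.2, 0.0, -1.8]
opening: 0.0267
grip_force: 49.3
```

```bash
python3 - <<'E'
from h import *
d=grab('wrist','w2'); e=grab('scene','s2')
cv2.imwrite('pics/s2c.png',cv2.resize(e['image'][120:280,280:500],None,fx=3,fy=3))
cv2.imwrite('pics/w2s.png',np.hstack([d['image'][:,:,:],cv2.resize(e['image'][110:302,300:444],(288,384))]))
E
python3 go.py .585 -.127 .25
```

```text
shift tool [-0.4523  0.2612  0.0044]
5.2 [0.44329472 0.3757117  0.25386984] yang -14.268281464130014 z [-0.0028373  -0.00180947 -0.99999434] q [ 0.58 -0.01  1.76  0.    1.39  0.82] F [-0.31 -0.39 -2.25] 0.026353070446698625 49.286863803863525
```

View pics/w2s.png

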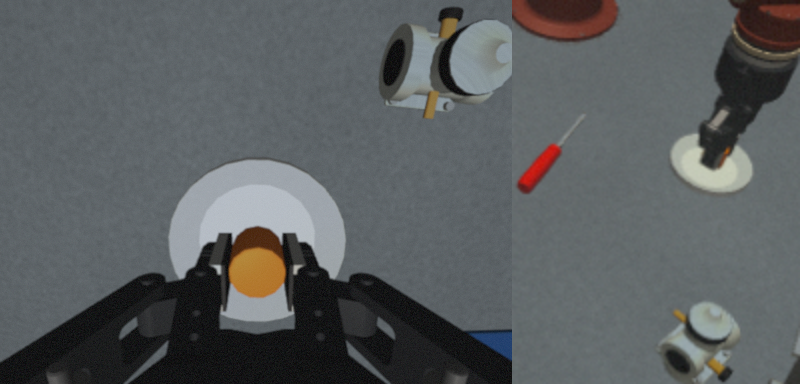

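The cover is held level: knob at (257,270) between the pads, disc centred at about (257,240). Next I move past the pot, to see its mouth free of the cover.

Request:
drive_tool([
  [[-0.01,0.005,-0.005],0],
  [[-0.02,0.01,-0.005],0],
  [[-0.03,0.015,-0.005],0],
  [[-0.035,0.016,-0.005],0],
  [[-0.035,0.016,-0.005],0],
  [[-0.035,0.016,-0.005],0],
  [[-0.035,0.016,0],0],
  [[-0.035,0.016,0],0],
  [[-0.035,0.016,0],0],
  [[-0.035,0.016,0],0],
])

```text
t: 6.2
tool_pos: [0.5061, 0.0434, 0.2856]
tool_rot: [-2.48, -1.928, 0.001]
contact_force: [0.7, 0.2, -0.5]
opening: 0.0264
grip_force: 49.3
```

Request:
drive_tool([
  [[-0.035,0.016,0],0],
  [[-0.035,0.016,0],0],
  [[-0.035,0.016,0],0],
  [[-0.035,0.016,0],0],
  [[-0.035,0.016,0],0],
  [[-0.035,0.016,0],0],
  [[-0.025,0.012,0],0],
  [[-0.015,0.006,0],0],
  [[-0.007,0,0],0],
  [[0,0,0],0],
])

```text
t: 7.2
tool_pos: [0.5531, -0.2318, 0.2855]
tool_rot: [-2.48, -1.927, 0.0]
contact_force: [0.1, -0.3, -1.8]
opening: 0.0266
grip_force: 49.3
```

Request:
drive_tool([
  [[0,0,0],0],
  [[0,0,0],0],
  [[0,0,0],0],
])

```text
t: 7.5
tool_pos: [0.5537, -0.2306, 0.2861]
tool_rot: [2.479, 1.93, 0.0]
contact_force: [0.6, -0.5, -1.0]
opening: 0.0263
grip_force: 49.3
```

```bash
python3 - <<'E'
from h import *
d=grab('wrist','w3');import pickle;pickle.dump(d,open('w3.pkl','wb'))
print(proj(d,[[.585,-.127,.063],[.56,.064,.062]]))
E
python3 go.py .585 -.127 .25
```

```text
[[ 262.03840585   70.20745751]
 [ 175.07517246 -161.88089983]]
shift tool [0.1082 0.0049 0.0361]
7.55 [ 0.5536966  -0.23070364  0.28604902] yang -14.1956656168515 z [ 1.64334194e-04  3.09385018e-07 -9.99999986e-01] q [-0.52  0.    1.69  0.    1.44 -0.27] F [ 0.34  0.34 -1.72] 0.02642977910688962 49.34218168258667
```

View pics/w3.png

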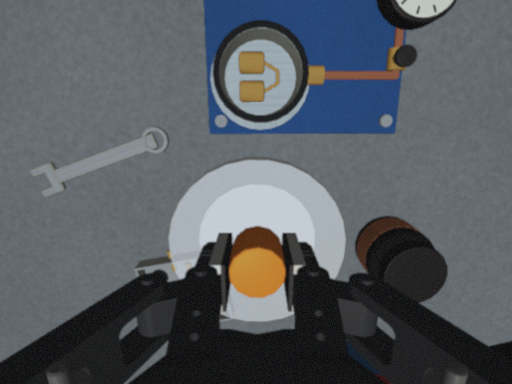

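The black gasket ring is centred near (262,71) and the held disc near (257,240), with its upper edge visible. I fit both.

```bash
cat > m3.py <<'E'
from h import *
import pickle,sys
from scipy.optimize import least_squares
d=pickle.load(open('w3.pkl','rb')); im=d['image']
def circ(P):
    r=least_squares(lambda p:np.hypot(*(P-p[:2]).T)-p[2],[*P.mean(0),.04],loss='soft_l1',f_scale=.001); return r.x*1000,np.sqrt(np.mean(r.fun**2))*1000
g=im.max(2).astype(int)
# gasket: dark ring, radial profile from centre
out=[];inn=[]
for a in np.radians(np.arange(0,360,6)):
    rs=np.arange(36,60,.5); uv=np.c_[262+rs*np.cos(a),70+rs*np.sin(a)]
    ok=(uv[:,1]>0); 
    v=cv2.remap(g.astype(np.float32),uv[:,0].astype(np.float32),uv[:,1].astype(np.float32),1).ravel()
    dk=np.where((v<45)&ok)[0]
    if len(dk)>3: out.append(uv[dk[-1]]); inn.append(uv[dk[0]])
for P in(out,inn): print('gasket',len(P),circ(np.array([plane(d,p,.063)[:2] for p in P])))
# disc upper edge
P=[]
for a in np.radians(np.arange(200,341,5)):
    rs=np.arange(70,110,.5); uv=np.c_[257+rs*np.cos(a),240+rs*np.sin(a)].astype(np.float32)
    v=cv2.remap(g.astype(np.float32),uv[:,0].copy(),uv[:,1].copy(),1).ravel()
    P.append(uv[np.argmin(np.diff(cv2.blur(v.reshape(-1,1),(1,5)).ravel()))])
for z in(.286-.054-.020,.286-.054-.030): print('disc',circ(np.array([plane(d,p.astype(float),z)[:2] for p in P])))
E
python3 m3.py
```

```text
gasket 60 (array([ 583.12011589, -128.55743598,   43.57586488]), np.float64(0.22327289592100263))
gasket 60 (array([ 583.12849452, -128.51870108,   40.0024488 ]), np.float64(0.23441310879309346))
disc (array([ 553.27889329, -230.92975247,   47.38378058]), np.float64(0.12985130437294726))
disc (array([ 552.10562047, -235.62704192,   50.67997549]), np.float64(0.13888451404334676))
```

Request:
drive_tool([
  [[0.008,0.0,0.0],0],
  [[0.018,0.001,0.0],0],
  [[0.025,0.001,0.0],0],
  [[0.025,0.001,0.01],0],
  [[0.018,0.0,0.02],0],
  [[0.01,0.0,0.02],0],
  [[0.005,0.0,0.02],0],
  [[0,0,0.015],0],
  [[0,0,0.008],0],
  [[0,0,0],0],
])

```text
t: 8.55
tool_pos: [0.5828, -0.1263, 0.1915]
tool_rot: [-2.478, -1.927, 0.002]
contact_force: [-0.4, 0.1, -0.2]
opening: 0.026
grip_force: 49.3
```

Request:
drive_tool([
  [[0,0,0],0],
  [[0,0,0],0],
  [[0,0,0],0],
])

```text
t: 8.85
tool_pos: [0.5839, -0.1271, 0.1942]
tool_rot: [2.479, 1.927, 0.002]
contact_force: [-0.3, -0.0, -1.5]
opening: 0.0265
grip_force: 49.3
```

```bash
python3 - <<'E'
from h import *
d=grab('wrist');e=grab('scene')
cv2.imwrite('pics/c4.png',np.hstack([d['image'],cv2.resize(e['image'][110:254,150:258],(288,384))]))
E
python3 go.py .5838 -.1257 .16
```

```text
shift tool [ 0.0013 -0.0002  0.0337]
8.95 [ 0.58368853 -0.12697524  0.19370781] yang -14.286770137902849 z [ 1.20894087e-03 -4.33238110e-04 -9.99999175e-01] q [-0.34  0.08  1.78 -0.    1.29 -0.09] F [ 0.12  0.77 -1.04] 0.026215876530415717 49.3455308675766
```

View pics/c4.png

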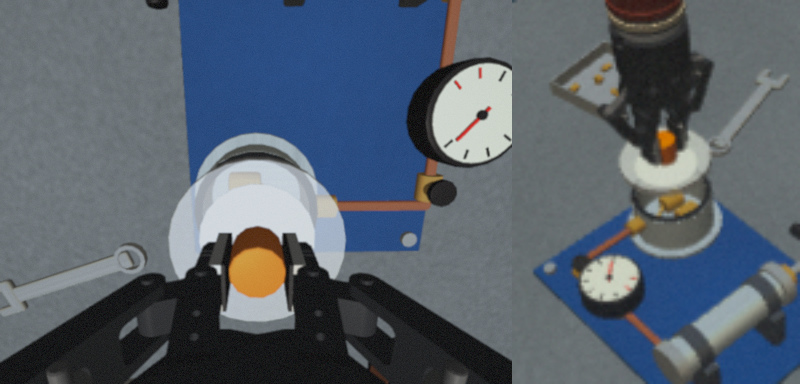

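The cover hangs concentric above the pot in both views, so I lower it.

Request:
drive_tool([
  [[0.001,0,0.005],0],
  [[0,0,0.006],0],
  [[0,0,0.006],0],
  [[0,0,0.006],0],
  [[0,0,0.006],0],
  [[0,0,0.004],0],
  [[0,0,0.003],0],
  [[0,0,0],0],
  [[0,0,0],0],
])

```text
t: 9.85
tool_pos: [0.5838, -0.1257, 0.1571]
tool_rot: [2.48, 1.928, 0.0]
contact_force: [-0.1, -0.5, -0.7]
opening: 0.0264
grip_force: 49.3
```

Request:
drive_tool([
  [[0,0,0.001],0],
  [[0,0,0.001],0],
  [[0,0,0],0],
  [[0,0,0],0],
])

```text
t: 10.25
tool_pos: [0.5836, -0.1257, 0.1549]
tool_rot: [2.48, 1.928, -0.0]
contact_force: [0.4, 0.5, -1.7]
opening: 0.0262
grip_force: 49.3
```

Request:
drive_tool([
  [[0,0,0.001],0],
  [[0,0,0.001],0],
  [[0,0,0],0],
  [[0,0,0],0],
])

```text
t: 10.65
tool_pos: [0.5836, -0.1257, 0.1528]
tool_rot: [-2.48, -1.928, 0.0]
contact_force: [0.0, -0.2, -0.5]
opening: 0.0262
grip_force: 49.3
```

Request:
drive_tool([
  [[0,0,0.001],0],
  [[0,0,0],0],
  [[0,0,0],0],
  [[0,0,0],0],
])

```text
t: 11.05
tool_pos: [0.5837, -0.1257, 0.152]
tool_rot: [2.48, 1.928, 0.0]
contact_force: [0.6, 0.5, -0.6]
opening: 0.0263
grip_force: 49.2
```

Request:
drive_tool([
  [[0,0,0.001],0],
  [[0,0,0],0],
  [[0,0,0],0],
  [[0,0,0],0],
])

```text
t: 11.45
tool_pos: [0.5838, -0.1258, 0.1519]
tool_rot: [2.48, 1.928, -0.0]
contact_force: [-4.1, 0.8, 5.1]
opening: 0.0262
grip_force: 49.9
```

Contact came at z = 0.152, as predicted for fully seated. I let go and rise.

Request:
drive_tool([
  [[0,0,0],0],
  [[0,0,0],0],
  [[0,0,0],0],
  [[0,0,0],0],
  [[0,0,0],0],
  [[0,0,0],0],
], jaw=0)

```text
t: 12.05
tool_pos: [0.5836, -0.1257, 0.1508]
tool_rot: [-2.48, -1.928, 0.0]
contact_force: [0.7, 0.2, 0.2]
opening: 0.0853
grip_force: 0.0
```

Request:
drive_tool([
  [[0,0,-0.005],0],
  [[0,0,-0.01],0],
  [[0,0,-0.015],0],
  [[0,0,-0.02],0],
  [[0,0,-0.02],0],
  [[0,0,-0.015],0],
  [[0,0,-0.01],0],
  [[-0.02,0,-0.005],0],
  [[-0.02,0,0],0],
  [[0,0,0],0],
])

```text
t: 13.05
tool_pos: [0.5734, -0.166, 0.2514]
tool_rot: [2.482, 1.925, -0.0]
contact_force: [0.3, -0.6, 1.0]
opening: 0.0853
grip_force: 0.0
```

Request:
drive_tool([
  [[0,0,0],0],
  [[0,0,0],0],
  [[0,0,0],0],
])

```text
t: 13.35
tool_pos: [0.5738, -0.1638, 0.2506]
tool_rot: [-2.479, -1.929, 0.0]
contact_force: [0.2, 0.6, -0.7]
opening: 0.0855
grip_force: 0.0
```

```bash
python3 - <<'E'
from h import *
d=grab('wrist');e=grab('scene');b=grab('top')
o,=proj(b,[[.56,.064,.062]]); print(o)
crop=lambda im,x,y,w,h:cv2.resize(im[y:y+h,x:x+w],(288,192),interpolation=cv2.INTER_CUBIC)
cv2.imwrite('pics/c5.png',np.hstack([d['image'],np.vstack([crop(e['image'],155,140,144,96),crop(b['image'],220,150,120,80)])]))
import pickle;pickle.dump((d,e,b),open('c5.pkl','wb'))
print(proj(d,[[.5831,-.1286,.063+.03]]))
E
python3 go.py .56 .064 .2
```

```text
[245.85515048 202.14005278]
[[257.48852895 156.65515448]]
shift tool [ 0.2176 -0.0695  0.0508]
13.5 [ 0.57386464 -0.16398662  0.25078736] yang -14.228396544046365 z [-2.05393497e-04  1.32541857e-04 -9.99999970e-01] q [-0.4   0.02  1.73  0.    1.39 -0.15] F [-0.11 -0.61  0.07] 0.0851772971218007 0.0
```

View pics/c5.png

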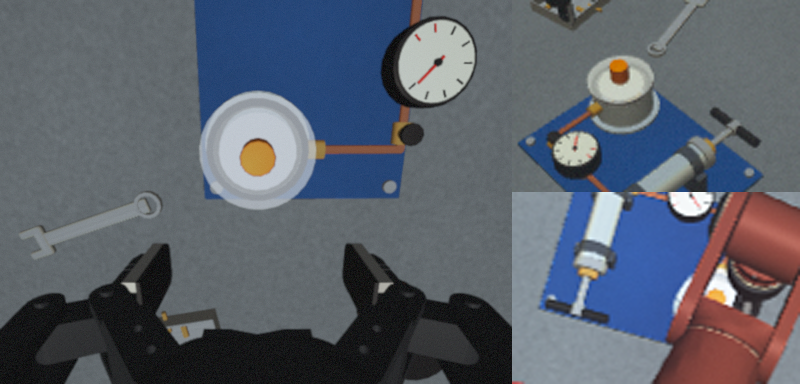

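The cover sits concentric on the pot (disc centre about (257,150)). The bar is at about (266,203) in the scene view and (247,200) in the top view, so I triangulate it.

```bash
python3 - <<'E'
from h import *
import pickle
w,e,b=pickle.load(open('c5.pkl','rb'))
R=[]
for d,c,r in((e,(266,203),17),(b,(247,200),16)):
    m=(d['image'].max(2)<60).astype(np.uint8); k=np.zeros_like(m); cv2.circle(k,c,r,1,-1); m&=k
    n,l,s,ce=cv2.connectedComponentsWithStats(m); i=1+np.argmax(s[1:,4]); pts=np.argwhere(m>0)[:,::-1].astype(np.float32)
    r=cv2.minAreaRect(pts); print(n,s[1:].tolist(),r, plane(d,r[0],.062)); R.append(ray(d,r[0]))
(oa,va),(ob,vb)=R; s=np.linalg.lstsq(np.c_[va,-vb],ob-oa,rcond=None)[0]; print(oa+va*s[0],ob+vb*s[1])
E
```

```text
3 [[254, 194, 10, 9, 42], [267, 203, 12, 10, 54]] ((265.9599609375, 203.21998596191406), (28.59999656677246, 3.999999523162842), 36.869895935058594) [0.57022908 0.06134743 0.062     ]
8 [[235, 195, 6, 2, 6], [234, 197, 3, 1, 3], [242, 197, 3, 1, 3], [238, 198, 3, 1, 3], [242, 199, 2, 1, 2], [249, 199, 3, 3, 5], [253, 200, 7, 4, 13]] ((246.6269073486328, 199.03460693359375), (25.43467903137207, 2.7188796997070312), 15.255120277404785) [0.57054422 0.06182573 0.062     ]
[0.57057982 0.06154201 0.06247038] [0.57045183 0.06179983 0.06245917]
```

Request:
drive_tool([
  [[0.015,-0.003,0],0],
  [[0.03,-0.007,0],0],
  [[0.035,-0.009,0],0],
  [[0.035,-0.009,0],0],
  [[0.035,-0.009,0],0],
  [[0.035,-0.009,0.01],0],
  [[0.03,-0.007,0.02],0],
  [[0.02,-0.005,0.02],0],
  [[0.01,-0.001,0.01],0],
  [[0,0,0],0],
], jaw=0.55)

```text
t: 14.5
tool_pos: [0.5758, 0.089, 0.1889]
tool_rot: [-2.476, -1.93, 0.005]
contact_force: [-1.0, -1.0, 0.1]
opening: 0.0384
grip_force: 0.0
```

Request:
drive_tool([
  [[0,0,0],0],
  [[0,0,0],0],
  [[0,0,0],0],
])

```text
t: 14.8
tool_pos: [0.5777, 0.0866, 0.1922]
tool_rot: [2.48, 1.926, 0.003]
contact_force: [0.6, -0.2, -0.0]
opening: 0.0386
grip_force: 0.0
```

```bash
python3 - <<'E'
from h import *
d=grab('wrist','w6')
print(proj(d,[[.5705,.0616,.069],[.5771,.0878,.069],[.5771+.0046,.0878+.0179,.069]]))
E
python3 go.py .577 .088 .118
```

```text
[[255.61784043 249.09932706]
 [255.41351031 214.05004658]
 [255.39435747 188.5340329 ]]
shift tool [ 0.0011 -0.001   0.0741]
14.85 [0.57759619 0.08665974 0.19207188] yang -14.342773236925412 z [ 1.83011675e-03 -9.05198533e-05 -9.99998321e-01] q [ 0.02  0.05  1.81 -0.    1.28  0.27] F [0.88 0.26 0.48] 0.03844872256520238 0.0
```

View pics/w6.png

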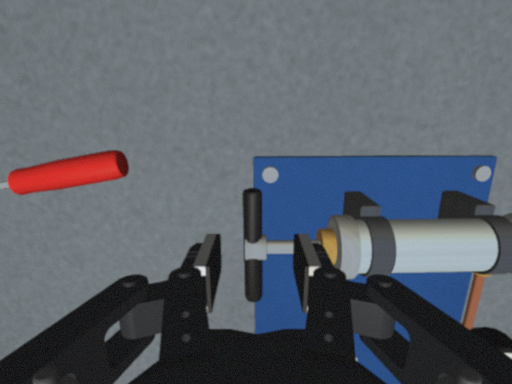

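The bar is centred at (254,248), with its +y end at (253,188), as predicted. I descend onto its +y half and grip.

Request:
drive_tool([
  [[0.001,-0.001,0.008],0],
  [[0,0,0.013],0],
  [[0,0,0.013],0],
  [[0,0,0.013],0],
  [[0,0,0.012],0],
  [[0,0,0.01],0],
  [[0,0,0.005],0],
  [[0,0,0],0],
  [[0,0,0],0],
])

```text
t: 15.75
tool_pos: [0.5766, 0.0888, 0.1173]
tool_rot: [2.48, 1.928, 0.001]
contact_force: [0.0, 0.6, 0.9]
opening: 0.0382
grip_force: 0.0
```

Request:
drive_tool([
  [[0,0,0],0],
  [[0,0,0],0],
  [[0,0,0],0],
  [[0,0,0],0],
  [[0,0,0],0],
  [[0,0,0],0],
], jaw=1, grip_force=60)

```text
t: 16.35
tool_pos: [0.5754, 0.0891, 0.1179]
tool_rot: [-2.478, -1.927, 0.003]
contact_force: [-5.9, 1.1, 5.9]
opening: 0.0115
grip_force: 58.5
```

Request:
drive_tool([
  [[0,-0.004,0],0],
  [[0,-0.008,0],0],
  [[0,-0.01,0],0],
  [[0,-0.01,0],0],
  [[0,-0.01,0],0],
  [[0,-0.01,0],0],
  [[0,-0.01,0],0],
  [[0,-0.008,0],0],
  [[0,-0.004,0],0],
  [[0,0,0],0],
])

```text
t: 17.35
tool_pos: [0.5072, 0.106, 0.118]
tool_rot: [2.473, 1.924, 0.011]
contact_force: [12.3, -4.1, -9.0]
opening: 0.0119
grip_force: 58.7
```

Request:
drive_tool([
  [[0,0,0],0],
  [[0,0,0],0],
  [[0,0,0],0],
])

```text
t: 17.65
tool_pos: [0.5076, 0.1059, 0.118]
tool_rot: [2.474, 1.924, 0.011]
contact_force: [11.3, -3.4, -8.9]
opening: 0.0121
grip_force: 58.7
```

```bash
python3 go.py .5754 .0891 .1179; python3 - <<'E'
from h import *
d=grab('wrist','w7');e=grab('scene');b=grab('top')
crop=lambda im,x,y,w,h:cv2.resize(im[y:y+h,x:x+w],(288,192),interpolation=cv2.INTER_CUBIC)
cv2.imwrite('pics/c7.png',np.hstack([d['image'],np.vstack([crop(e['image'],175,150,144,96),crop(b['image'],220,150,120,80)])]))
import pickle;pickle.dump((d,e,b),open('c7.pkl','wb'))
E
```

```text
shift tool [0.0004 0.0699 0.0008]
17.65 [0.50756634 0.10594966 0.11798884] yang -14.257418718531465 z [ 0.0104521  -0.00205917 -0.99994326] q [ 0.06 -0.01  2.01 -0.    1.13  0.31] F [11.32 -3.45 -8.92] 0.012084302324413003 58.73894512653351
```

View pics/c7.png

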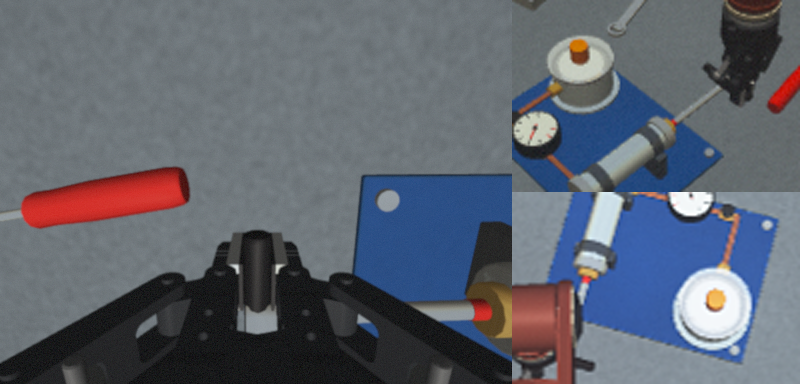

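The cover is still seated. The red ring shows at (472–492,311) in the wrist view, about at the nose face, and roughly 70 mm is pulled, so I go 5 mm farther and check the gap.

Request:
drive_tool([
  [[0,-0.0025,0],0],
  [[0,-0.003,0],0],
  [[0,0,0],0],
  [[0,0,0],0],
  [[0,0,0],0],
  [[0,0,0],0],
])

```text
t: 18.4
tool_pos: [0.5024, 0.1073, 0.118]
tool_rot: [2.473, 1.923, 0.011]
contact_force: [12.2, -4.9, -9.6]
opening: 0.0119
grip_force: 58.9
```

```bash
python3 go.py .5754 .0891 .1179; python3 - <<'E'
from h import *
d=grab('wrist','w8')
cv2.imwrite('pics/c8.png',cv2.resize(d['image'][270:350,380:512],None,fx=5,fy=5,interpolation=cv2.INTER_CUBIC))
h=cv2.cvtColor(d['image'],cv2.COLOR_BGR2HSV); m=(cv2.inRange(h,(0,170,90),(5,255,255))|cv2.inRange(h,(172,170,90),(180,255,255))); m[:,:400]=0
x,y,w,hh=cv2.boundingRect(m); print(x,y,w,hh)
row=y+hh//2; print(d['image'][row,x-4:512].tolist())
A=plane(d,(x-.5,row),.0665);B=plane(d,(x+w-.5,row),.0665); print(A,B,np.linalg.norm(B-A))
E
```

```text
shift tool [0.0004 0.0753 0.0009]
18.4 [0.50236375 0.1072587  0.11797772] yang -14.261814405458226 z [ 0.0107796  -0.0021575  -0.99993957] q [ 0.07 -0.02  2.02 -0.    1.13  0.32] F [12.23 -4.94 -9.61] 0.01187436602663276 58.87611508369446
472 301 21 20
[[157, 155, 148], [155, 151, 145], [157, 153, 145], [158, 154, 145], [159, 157, 148], [148, 145, 140], [101, 100, 145], [49, 54, 184], [40, 43, 200], [40, 46, 201], [37, 43, 200], [38, 42, 198], [39, 46, 201], [37, 44, 201], [40, 44, 199], [39, 45, 201], [41, 50, 203], [41, 45, 201], [41, 46, 203], [38, 46, 201], [38, 45, 201], [38, 42, 200], [44, 47, 203], [33, 37, 199], [63, 64, 202], [109, 109, 183], [146, 142, 153], [154, 149, 144], [157, 152, 143], [156, 152, 145], [156, 154, 143], [160, 154, 147], [145, 143, 135], [82, 89, 99], [34, 62, 81], [35, 67, 83], [39, 67, 83], [34, 66, 82], [37, 67, 86], [39, 69, 85], [40, 67, 88], [37, 65, 83], [40, 66, 83], [39, 65, 84]]
[0.60159899 0.05471492 0.0665    ] [0.61249375 0.05153396 0.0665    ] 0.011349642580713522
```

View pics/c8.png

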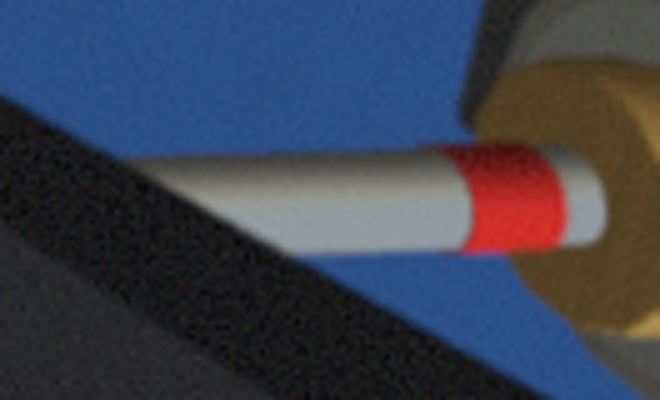

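The red ring (crop x 460–565) is fully out, with about 4 mm of bare rod between it and the nose, so the joint is at about 0.074 m. The cover was still seated in the last view.

```bash
python3 -c "
from station import ctrl; print(ctrl.finish_job())"
```

```text
the job is handed in; nothing more can be done
None
```

The cover is seated on the pot and released; the handle is held out at about 74 mm with the whole red ring showing (about 4 mm past the nose), and the job was handed in at 18.4 s (no verdict was returned).

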